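# Slide a stone coaster into the pocket of a serving tray

### The job

Pick up the round stone coaster and lay it flat on the plain half of the serving tray's light-wood plate, well away from the pocket. Slide it along the middle of the plate, without lifting it again, until it drops into the round pocket; stop there at once, without pushing on or dragging the fingers along its sides, and leave it flat and fully home. Do it gently, with well under 20 N on the tray, and leave everything else on the worktop where it is.

Things in the scene. Friction and masses are not known exactly. Their poses are not given: they have to be found in the camera images.
- coaster: loose flat round disc of pale marble, 56 mm diameter, 12 mm thick, about 90 g; origin at the centre of its underside, z up through the top. It starts lying flat on the worktop. It is best pinched across its diameter near the top (finger tips about 6 mm above its underside), so that the fingers stay clear of the plate when it drops 4 mm.
- tray: fixed brown wooden serving tray, 330 x 156 mm; origin at the centre of its underside on the worktop, x along its length, y across. Rims 12 mm wide, tops 16 mm above the origin; floor inside at 6 mm. In it lies a light-wood plate, 240 x 131 mm, its smooth top at 14 mm; it can be set up to 30 mm either way along x, is tight (over 100 N), and its setting is not reported
- plain_half (a point): point on the plate's top, 50 mm from the tray's middle towards -x, on the centre line (tray frame -50, 0, 14 mm): the middle of the plain, pocketless half. The plate always covers x = -90 to +90 mm of the tray
- pocket_range (a point): point on the centre line at the height of the plate's top (tray frame +60, 0, 14 mm): the middle of the range of the pocket. The one round pocket, 59 mm wide, 4 mm deep, 1 mm chamfer, has its centre on the tray's centre line, anywhere up to 30 mm either way along the tray's x from this point; find it by feel or by sight. A seated coaster has its underside 10 mm above the tray's origin
- butter: bystander: packet of butter, 73 x 102 x 37 mm, origin under its centre
- teaspoon: bystander: metal teaspoon lying flat, 132 mm long, near the front edge, origin under its centre
- keys: bystander: bunch of keys with blue tag, 101 x 122 x 8 mm, origin under its centre
- tape: bystander: roll of tape lying flat, 103 mm wide, 25 mm high, origin under its centre
- pen: bystander: pen lying flat, 145 mm long, origin under its centre
Not all that is in view belongs to the job. Of the things that look like the coaster, the smallest one is meant.

How it is judged:
By the outcome, as a careful person would: the job done as asked, in the order asked, and still so for the second after the job is handed in, with the robot touching nothing.
It also fails if it takes over 64 s, if anything falls off the work surface, if the arm or the gripper's body presses on something with over 40 N, if the wrist force passes 120 N, or if a joint passes its speed limit or range.

### The arm

A 6-joint arm with a two-finger parallel gripper is mounted at the origin on a cart in front of the work surface, level with it; the furniture and walls round the work are solid. World frame = base frame: x ahead of the robot, y to its left, z up, the work surface at z = 0. Lengths are in m, angles in rad, forces in N, time in s.
With the tool pointing down it reaches from about 0.375 to 0.9 m from the base axis. Payload 3.1 kg.
Tool frame: the origin (TCP) lies between the finger pads; the fingertips stand 19 mm ahead of it and the grasp point (between the pads) is the TCP (robot.tcp_to_tips is the z of the fingertips in the tool frame, in m); z points along the fingers, y is the line along which they close (so a half turn about z gives the same grasp; the last joint's range is limited). The gripper opens to 87 mm and grips with 3 to 60 N. Pads are 19 mm wide; open, the fingers measure 117 mm over their backs; the gripper's body (75 mm by 190 mm) begins 51 mm behind the grasp point.
Start: joints at [1.135, 0.527, 1.433, -0, 1.181, -0.178], TCP at [0.159, 0.604, 0.208] pointing down, gripper open.
Joint ranges: [-3.08, 3.08], [-0.75, 2.2], [0.22, 2.44], [-1.43, 4.57], [0, 2.65], [-2.85, 2.85]. Speed limits (rad/s): [2.79, 2.79, 3.14, 3.14, 3.14, 3.14].

### API

Orientations are given as a rotation vector (axis times angle).
In Python, from cell import robot gives the robot as it stands.
- The arm moves only by the tool drive_tool, never from a script. Its argument "steps" is a list of rows, each a list of 4 numbers: the shift along the tool's x, y, z in shares of 75 cm (1.0 is 75 cm), then the turn about the tool's z in shares of 180 degrees (1.0 is 180 degrees). A call has 1 to 20 rows; each row is the pose to reach, as a shift and turn from the pose commanded when the call began, along the tool's axes at that moment; what a row does not reach only later rows make up. A row lasts 1/12 s, in which the tool goes at most 41.7 mm and 7.16 degrees, less where a joint would pass 70% of its speed; a pose out of reach is approached as far as the arm can. A call with a gripper value outside its range is refused whole. "grip" is the finger opening in m, from 0 to 0.087, set as the call begins (left out, the last holds). The fingers move at their own pace and stop on an object; "squeeze" is the grip in N (left out, the last holds). Time passes only in rows, so rows that repeat a pose let the fingers close. It gives the time, the measured TCP pose, the force, the opening and the grip force at its end, in the units of the state.
- robot.observe(): the state, without advancing time (a new reading comes with each control period).
- robot.snapshot(name): name is "side" or "top" or "wrist"; returns the picture (480x640x3 uint8, red, green, blue); there is no depth.
- robot.calibration(name): a dict with "fx", "fy", "cx", "cy" (pixels), "R" (3x3) and "t" (3): a world point X has camera coordinates R X + t; the wrist camera has in their place "mount" (4x4, takes a point from camera to tool coordinates, whose origin is the TCP and whose axes are the flange's). Camera axes: x right, y down, z forward; pixel columns grow to the right and rows downward; lengths in m; the calibration is good to about 2 mm. A picture is of the moment at which its call begins: read the wrist's pose just before it. calibration takes no time and is no camera call.
- robot.job_done(): hands the job in; it is judged then, once.
The state is a dict: "time": time; "q": joint angles; "dq": joint speeds; "effort": joint torques, N m; "position": TCP position; "ee_rot": TCP orientation; "wrist_force": force on the tool from outside, world axes, zero at the start; "wrist_torque": the same for the moment, N m; "width": finger opening in m; "finger_force": force on a finger pad.
Only numpy, scipy, OpenCV 4.12 (cv2) and the standard library are available. Lean on these libraries where they do the work, as an engineer would, in place of code of your own. Each camera call takes 0.05 s, during which the arm holds its last target. There are 200 camera calls.

## Working session

There is one attempt and no reset: what is moved stays moved. The work goes in short steps, Python scripts to look and compute and a tool call to move; the robot and the scene stay as the last step left them, time stands still between calls to the robot, and variables do not carry over. Pictures are saved under pics/ and viewed, at most 10 in all, crops included, and the job is handed in when it is done.

Besides the shell and the picture viewer there is one more tool, called after "Request:" as a command line: name --pt "numbers of a row" for each row, then --argument value for the rest. drive_tool: Moves the arm, as the interface text tells. Its arguments: {"type":"object","properties":{"steps":{"type":"array","items":{"type":"array","items":{"type":"number"}}},"grip":{"type":"number"},"squeeze":{"type":"number"}},"required":["steps"]}

```bash
ls; mkdir -p pics; python3 - <<'E'
from cell import robot
import cv2,json
s=robot.observe(); print({k:s[k] for k in('time','position','ee_rot','wrist_force','width')})
for n in('top','side'):
    cv2.imwrite(f'pics/{n}0.png',robot.snapshot(n)[:,:,::-1]); print(n,robot.calibration(n))
print(robot.calibration('wrist'), robot.tcp_to_tips)
E
```

```text
pics
{'time': 0.0, 'position': array([0.15897781, 0.60365609, 0.20689365]), 'ee_rot': array([-0.40366054, -3.11491401,  0.003202  ]), 'wrist_force': array([-0.21239288,  0.25749165, -0.1060047 ]), 'width': 0.08717340291340973}
top {'fx': 492.2608735420214, 'fy': 492.2608735420214, 'cx': 322.1002401352062, 'cy': 237.28109096515487, 'R': array([[-0.01471639, -0.99979767, -0.01371312],
       [-0.9841699 ,  0.01690611, -0.17641937],
       [ 0.17661551,  0.01089979, -0.98421957]]), 't': array([0.02261677, 0.54442836, 1.19793371])}
side {'fx': 580.1401214755524, 'fy': 580.1401214755524, 'cx': 320.880950767983, 'cy': 243.9338268165127, 'R': array([[-0.30752811, -0.95152222,  0.00564999],
       [-0.5927497 ,  0.18692261, -0.78339501],
       [ 0.74436165, -0.24426501, -0.62149847]]), 't': array([0.1798796 , 0.35487203, 1.27567188])}
{'fx': 362.92146967951226, 'fy': 362.92146967951226, 'cx': 324.7114494991804, 'cy': 243.1794477483671, 'mount': array([[ 1.68036115e-04, -9.61367892e-01, -2.75266684e-01,
         7.48530032e-02],
       [ 9.99999276e-01,  4.89524885e-04, -1.09921589e-03,
        -1.59118287e-03],
       [ 1.19150076e-03, -2.75266300e-01,  9.61367279e-01,
        -1.77213359e-01],
       [ 0.00000000e+00,  0.00000000e+00,  0.00000000e+00,
         1.00000000e+00]])} 0.019
```

View pics/top0.png

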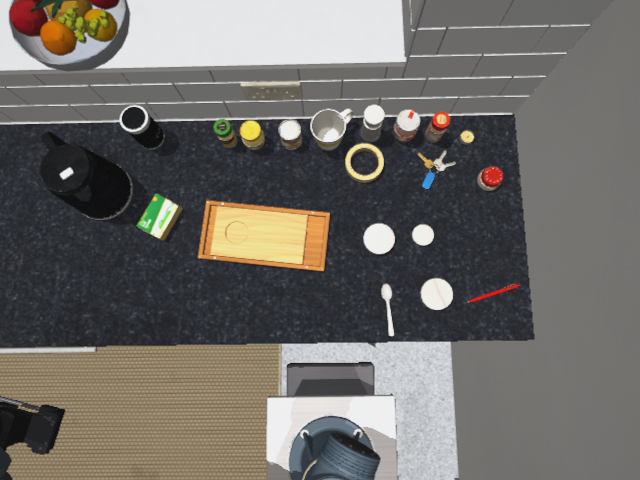

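View pics/side0.png

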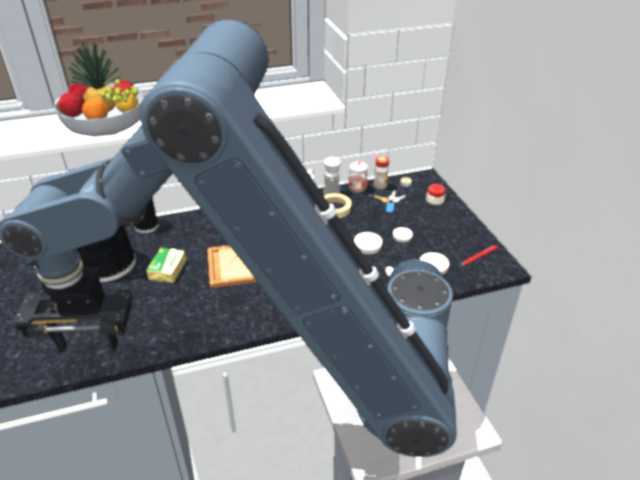

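The top view shows the tray centred near (265,237), with the pocket faintly visible at (237,232). There are three pale discs at (379,239), (437,294) and (423,235); the last is the smallest at about 22 px, roughly 55 mm. The side view is mostly blocked by the arm.

```bash
cat > h.py <<'E'
import numpy as np,cv2
from cell import robot
from scipy.spatial.transform import Rotation as Ro
def ray(name,uv,z,st=None):
    c=robot.calibration(name)
    d=np.array([(uv[0]-c['cx'])/c['fx'],(uv[1]-c['cy'])/c['fy'],1.])
    if name=='wrist':
        T=c['mount'];R=Ro.from_rotvec(st['ee_rot']).as_matrix()
        o=st['position']+R@T[:3,3]; d=R@T[:3,:3]@d
    else: o=-c['R'].T@c['t']; d=c['R'].T@d
    return o+d*(z-o[2])/d[2]
E
python3 - <<'E'
from h import *
im=cv2.imread('pics/top0.png');hsv=cv2.cvtColor(im,cv2.COLOR_BGR2HSV)
m=cv2.inRange(hsv,(0,0,170),(180,60,255)); 
for c in cv2.findContours(m,cv2.RETR_EXTERNAL,cv2.CHAIN_APPROX_NONE)[0]:
    (u,v),r=cv2.minEnclosingCircle(c)
    if 200<v<320 and 340<u<480 and r>5: print('disc',u,v,r,cv2.contourArea(c),cv2.boundingRect(c),ray('top',(u,v),.012), ray('top',(u-r,v),.012)-ray('top',(u+r,v),.012))
m=cv2.inRange(hsv,(5,80,60),(30,255,255)); m[:190]=0;m[290:]=0;m[:,:190]=0;m[:,350:]=0
m=cv2.morphologyEx(m,cv2.MORPH_CLOSE,np.ones((5,5)))
c=max(cv2.findContours(m,cv2.RETR_EXTERNAL,cv2.CHAIN_APPROX_NONE)[0],key=cv2.contourArea)
b=cv2.boxPoints(cv2.minAreaRect(c));print(b)
P=np.array([ray('top',p,.016) for p in b]);print(P,P.mean(0),[np.linalg.norm(P[i]-P[i-1]) for i in range(4)])
cv2.imwrite('pics/traycrop.png',cv2.resize(im[190:280,190:340],None,fx=5,fy=5,interpolation=cv2.INTER_CUBIC))
for p in [(237,232),(225,232),(249,232)]: print(ray('top',p,.014))
E
```

```text
disc 388.5 309.5 25.894113540649414 219.0 (382, 284, 12, 52) [ 0.36232811 -0.1513129   0.012     ] [0.00198675 0.131102   0.        ]
disc 436.4320068359375 293.78045654296875 16.15558433532715 751.0 (421, 278, 32, 32) [ 0.40009656 -0.27469523  0.012     ] [0.00127858 0.08203447 0.        ]
disc 422.71429443359375 234.42857360839844 10.829002380371094 323.5 (412, 225, 22, 20) [ 0.55432451 -0.24764801  0.012     ] [0.00097022 0.05621136 0.        ]
disc 378.6505126953125 238.56689453125 15.72883129119873 703.5 (363, 224, 32, 30) [ 0.54535389 -0.13275917  0.012     ] [0.00140088 0.0817264  0.        ]
[[196.65869 258.27692]
 [202.88666 198.48819]
 [330.234   211.75357]
 [324.00604 271.5423 ]]
[[ 0.50092685  0.3398366   0.016     ]
 [ 0.66023919  0.32815005  0.016     ]
 [ 0.61821936 -0.00803848  0.016     ]
 [ 0.46113033  0.01072075  0.016     ]] [0.56012894 0.16766723 0.016     ] [np.float64(0.3315132020100631), np.float64(0.15974041039140097), np.float64(0.3388043657913713), np.float64(0.15820515720981645)]
[0.5687719  0.23662665 0.014     ]
[0.56931716 0.26808982 0.014     ]
[0.56822701 0.20518494 0.014     ]
```

View pics/traycrop.png

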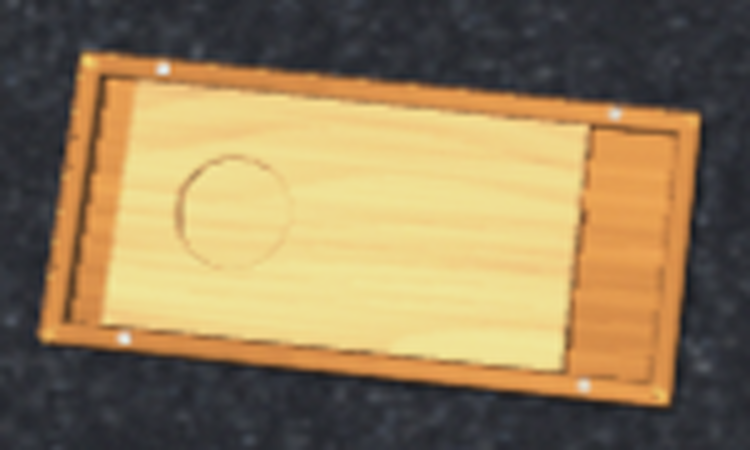

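The crop confirms the pocket at about (237,232) in the full image, towards tray +x, which is world +y. The plain half is to its right. Next I'll work out the transit move.

```bash
cat >> h.py <<'E'
def move(target,ydir=None):
    s=robot.observe();R=Ro.from_rotvec(s['ee_rot']).as_matrix()
    sh=R.T@(np.array(target)-s['position']); turn=0
    if ydir is not None:
        y=R.T@np.array([*ydir,0]); turn=np.arctan2(-y[0],y[1])
    print('shift mm',np.round(sh*1000,1),'turn',round(turn,4))
E
python3 - <<'E'
from h import *
move((.42,.25,.207),(.9925,-.122)); move((.554,-.248,.207),(.9925,-.122))
E
```

```text
shift mm [-342.5 -275.5    0.4] turn 1.4353
shift mm [-599.1 -722.9    1.1] turn 1.4353
```

Careful with the scale: shifts go in shares of 75 cm and turns go in shares of 180 degrees. That gives: -0.515 m is -0.6867, -0.492 m is -0.656, 1.435 rad is 0.4568.

Request:
drive_tool --pt "-0.02 -0.016 0 0.0191" --pt "-0.0573 -0.0453 0 0.0573" --pt "-0.0947 -0.076 0 0.0955" --pt "-0.1333 -0.1067 0 0.1337" --pt "-0.1707 -0.1373 0 0.1719" --pt "-0.2093 -0.168 0 0.2101" --pt "-0.2467 -0.1987 0 0.2483" --pt "-0.2853 -0.2293 0 0.2865" --pt "-0.3227 -0.26 0 0.3247" --pt "-0.3613 -0.2907 0 0.3629" --pt "-0.4 -0.3227 0 0.4011" --pt "-0.4373 -0.3533 0 0.4329" --pt "-0.4693 -0.3893 0 0.4568" --pt "-0.496 -0.436 0 0.4568" --pt "-0.5213 -0.48 0 0.4568" --pt "-0.5467 -0.524 0 0.4568" --pt "-0.572 -0.568 0 0.4568" --pt "-0.5973 -0.612 0 0.4568" --pt "-0.6227 -0.656 0 0.4568" --pt "-0.64 -0.6867 0 0.4568"

```text
time: 1.77
position: [0.4929, -0.0192, 0.2077]
ee_rot: [2.354, 2.079, -0.0]
wrist_force: [0.0, 0.0, 0.1]
width: 0.0868
finger_force: 0.0
```

```bash
python3 -c "
from h import *
move((.554,-.248,.14),(.9925,-.122)); s=robot.observe();print(s['time'],s['position'],s['wrist_force'])"
```

```text
shift mm [-219.4   88.8   68. ] turn -0.0015
1.7667 [ 0.49291011 -0.0192396   0.20772787] [0.03910871 0.00666703 0.07332293]
```

Scaled: -0.219 m is -0.292, -0.16 m is -0.2133.

Request:
drive_tool --pt "-0.0267 0.0107 0 0" --pt "-0.0733 0.0293 0 0" --pt "-0.12 0.048 0.0133 0" --pt "-0.1667 0.068 0.0267 0" --pt "-0.2133 0.0867 0.0467 0" --pt "-0.2533 0.1027 0.0667 0" --pt "-0.28 0.1133 0.08 0" --pt "-0.292 0.1187 0.0907 0" --pt "-0.292 0.1187 0.0907 0" --pt "-0.292 0.1187 0.0907 0"

```text
time: 2.6
position: [0.5529, -0.2432, 0.1391]
ee_rot: [-2.351, -2.079, 0.0]
wrist_force: [0.1, -0.5, 0.1]
width: 0.0873
finger_force: 0.0
```

```bash
python3 - <<'E'
from h import *
s=robot.observe(); im=robot.snapshot('wrist')[:,:,::-1].copy(); cv2.imwrite('pics/w1.png',im)
hsv=cv2.cvtColor(im,cv2.COLOR_BGR2HSV); m=cv2.inRange(hsv,(0,0,150),(180,60,255))
m=cv2.morphologyEx(m,cv2.MORPH_OPEN,np.ones((5,5)))
for c in cv2.findContours(m,cv2.RETR_EXTERNAL,cv2.CHAIN_APPROX_NONE)[0]:
    if cv2.contourArea(c)<1500: continue
    P=np.array([ray('wrist',p[0],.012,s)[:2] for p in c],np.float32)
    print(cv2.boundingRect(c),cv2.fitEllipse(P),cv2.minEnclosingCircle(P))
print(s['position'],s['dq'].max())
E
```

```text
(112, 242, 90, 79) ((0.3977396488189697, -0.27154311537742615), (0.07106132805347443, 0.07721652090549469), 48.84178161621094) ((0.3955076038837433, -0.27526789903640747), 0.041013430804014206)
(294, 203, 65, 63) ((0.5531105399131775, -0.24934040009975433), (0.05519125238060951, 0.05571309104561806), 171.56643676757812) ((0.553276777267456, -0.24938292801380157), 0.028348805382847786)
(0, 177, 37, 103) ((0.2792617082595825, -0.2296047955751419), (0.028245868161320686, 0.10467889904975891), 167.90065002441406) ((0.274572491645813, -0.2108606994152069), 0.047036461532115936)
(12, 121, 146, 51) ((0.3775601089000702, -0.1523636430501938), (0.023726440966129303, 0.13019722700119019), 95.08942413330078) ((0.3667333722114563, -0.15233801305294037), 0.06267055869102478)
(244, 36, 105, 113) ((0.5438129901885986, -0.1336425095796585), (0.08118341118097305, 0.0814407542347908), 108.35540008544922) ((0.5438665151596069, -0.13374577462673187), 0.0413287878036499)
[ 0.55292319 -0.2431978   0.13910468] 0.026310959101439324
```

View pics/w1.png

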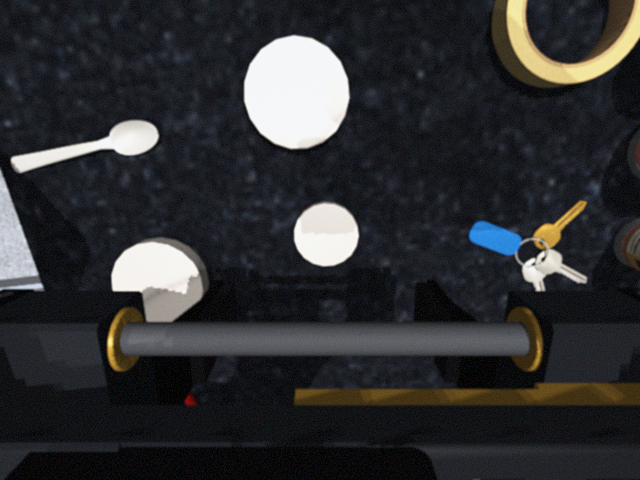

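The wrist view shows the coaster at (326,234), between fingers that clear everything else around it. I'll descend part way and re-check the centring.

```bash
python3 -c "
from h import *
move((.5533,-.2492,.025),(.9925,-.122)); s=robot.observe();print(s['time'],s['position'],s['wrist_force'])"
```

```text
shift mm [ -6.7   1.1 114.8] turn 0.0008
2.65 [ 0.5531671  -0.24261704  0.13978537] [ 0.88100361 -0.22245604 -0.40475044]
```

Scaled: 0.07 m is 0.0933, 0.065 m is 0.0867.

Request:
drive_tool --pt "0 0 0.02 0" --pt "0 0 0.0533 0" --pt "0 0 0.0867 0" --pt "0 0 0.0933 0" --pt "0 0 0.0933 0" --pt "0 0 0.0933 0"

```text
time: 3.15
position: [0.5543, -0.2434, 0.071]
ee_rot: [2.351, 2.083, 0.0]
wrist_force: [-0.0, 0.5, 1.1]
width: 0.0868
finger_force: 0.0
```

```bash
python3 - <<'E'
from h import *
s=robot.observe(); im=robot.snapshot('wrist')[:,:,::-1].copy(); cv2.imwrite('pics/w2.png',im)
hsv=cv2.cvtColor(im,cv2.COLOR_BGR2HSV); m=cv2.inRange(hsv,(0,0,150),(180,60,255))
m=cv2.morphologyEx(m,cv2.MORPH_OPEN,np.ones((5,5)))
for c in cv2.findContours(m,cv2.RETR_EXTERNAL,cv2.CHAIN_APPROX_NONE)[0]:
    if cv2.contourArea(c)<1500: continue
    P=np.array([ray('wrist',p[0],.012,s)[:2] for p in c],np.float32)
    print(cv2.boundingRect(c),cv2.minEnclosingCircle(P))
print(s['position'],s['time'],s['dq'].max(),s['wrist_force'])
move((.5533,-.2492,.025),(.9925,-.122))
E
```

```text
(72, 269, 88, 43) ((0.404369592666626, -0.2574327886104584), 0.031108232215046883)
(284, 221, 81, 77) ((0.5534834265708923, -0.2497251331806183), 0.02819770760834217)
(0, 115, 108, 45) ((0.39351195096969604, -0.15195812284946442), 0.036454107612371445)
(217, 2, 137, 149) ((0.5439705848693848, -0.13387364149093628), 0.04145335406064987)
[ 0.55434699 -0.24335518  0.07097101] 3.15 0.0016644835250191835 [-0.03180193  0.48567591  1.05160887]
shift mm [-5.3 -1.  46.5] turn 0.0014
```

Scaled: 0.046 m is 0.0613, 0.045 m is 0.06.

Request:
drive_tool --pt "-0.008 -0.0007 0.0133 0" --pt "-0.008 -0.0007 0.0333 0" --pt "-0.008 -0.0007 0.0493 0" --pt "-0.008 -0.0007 0.06 0" --pt "-0.008 -0.0007 0.0613 0" --pt "-0.008 -0.0007 0.0613 0" --pt "-0.008 -0.0007 0.0613 0"

```text
time: 3.78
position: [0.5528, -0.2503, 0.024]
ee_rot: [2.353, 2.082, 0.0]
wrist_force: [-0.5, 0.5, 0.7]
width: 0.0869
finger_force: 0.0
```

```bash
python3 - <<'E'
from h import *
s=robot.observe(); print(s['position'],s['wrist_force'])
move((.5533,-.2496,.025),(.9925,-.122))
E
```

```text
[ 0.55283612 -0.25033266  0.02401898] [-0.49942355  0.49605952  0.67005564]
shift mm [ 0.8  0.4 -1. ] turn 0.0002
```

Scaled: -0.001 m is -0.0013.

Request:
drive_tool --pt "0 0 -0.0013 0" --pt "0 0 -0.0013 0" --pt "0 0 -0.0013 0" --pt "0 0 -0.0013 0" --pt "0 0 -0.0013 0" --pt "0 0 -0.0013 0" --pt "0 0 -0.0013 0" --pt "0 0 -0.0013 0" --pt "0 0 -0.0013 0" --pt "0 0 -0.0013 0" --grip 0.045 --squeeze 8

```text
time: 4.62
position: [0.5526, -0.2501, 0.0248]
ee_rot: [-2.353, -2.082, 0.0]
wrist_force: [-0.5, 0.1, -0.0]
width: 0.0456
finger_force: 0.0
```

The fingers closed to 45 mm without touching anything, so I need to look.

```bash
python3 - <<'E'
from h import *
s=robot.observe(); im=robot.snapshot('wrist')[:,:,::-1].copy(); t=robot.snapshot('top')[:,:,::-1].copy()
cv2.imwrite('pics/w3.png',np.hstack([cv2.resize(im,(480,360)),cv2.resize(t[190:310,360:467],(320,360),interpolation=cv2.INTER_CUBIC)]))
print(s['position'],s['width'],s['finger_force'],s['wrist_force'])
E
```

```text
[ 0.55257609 -0.25011817  0.02482789] 0.04555133868809941 0.0 [-0.52306497  0.05732774 -0.02089744]
```

View pics/w3.png

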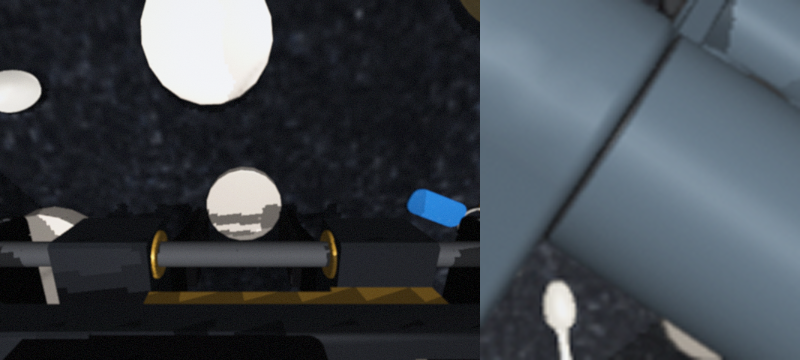

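```bash
python3 - <<'E'
from h import *
s=robot.observe(); im=robot.snapshot('wrist')[:,:,::-1].copy()
g=np.clip(im[200:440,190:470].astype(float)*2.0+20,0,255).astype(np.uint8)
cv2.imwrite('pics/w4.png',cv2.resize(g,(700,600),interpolation=cv2.INTER_CUBIC))
hsv=cv2.cvtColor(im,cv2.COLOR_BGR2HSV); m=cv2.inRange(hsv,(0,0,90),(180,60,255)); m=m[:330]
for c in cv2.findContours(m,cv2.RETR_EXTERNAL,cv2.CHAIN_APPROX_NONE)[0]:
    if cv2.contourArea(c)<1500: continue
    for z in(.004,.012,):
        P=np.array([ray('wrist',p[0],z,s)[:2] for p in c],np.float32)
        print(cv2.boundingRect(c),cv2.minEnclosingCircle(P),cv2.fitEllipse(P))
print(s)
E
```

```text
(34, 276, 80, 46) ((0.4035342037677765, -0.25234395265579224), 0.025070825591683388) ((0.3996914327144623, -0.2487565279006958), (0.02473585493862629, 0.04807593300938606), 103.9015121459961)
(34, 276, 80, 46) ((0.40993326902389526, -0.24929822981357574), 0.024061981588602066) ((0.40624570846557617, -0.24585570394992828), (0.023736556991934776, 0.04613370820879936), 103.90152740478516)
(275, 223, 101, 97) ((0.5527297854423523, -0.251321017742157), 0.030195696279406548) ((0.5527890920639038, -0.2515433728694916), (0.05697758495807648, 0.05941718816757202), 167.60459899902344)
(275, 223, 101, 97) ((0.5531013011932373, -0.24831655621528625), 0.028979884460568428) ((0.5531583428382874, -0.24852995574474335), (0.05467575043439865, 0.05701679736375809), 167.6046600341797)
(0, 93, 55, 58) ((0.40767401456832886, -0.15227481722831726), 0.018669556826353073) ((0.40803706645965576, -0.14935587346553802), (0.025840431451797485, 0.034317437559366226), 120.96443176269531)
(0, 93, 55, 58) ((0.4139057993888855, -0.15327174961566925), 0.017919376492500305) ((0.41425415873527527, -0.15047071874141693)
[... 428 characters left out ...]
49), 83.07046508789062)
{'time': 4.7167, 'q': array([-6.09085636e-01,  7.52191479e-01,  1.60875227e+00, -2.99101419e-05,
        7.80692552e-01, -4.87039025e-01]), 'dq': array([ 0.00068871,  0.00187282, -0.00017575,  0.00132309,  0.00103455,
       -0.00023671]), 'effort': array([ 8.09179819e-04, -4.64545119e+01, -1.07535392e+01,  3.51985067e-02,
        6.93150912e-02, -3.76026549e-05]), 'position': array([ 0.55258878, -0.25013379,  0.02480885]), 'ee_rot': array([-2.35273200e+00, -2.08183119e+00,  4.82549735e-05]), 'wrist_force': array([-0.14174825, -0.48737128,  0.88892041]), 'wrist_torque': array([-0.06165186,  0.04862844,  0.00216756]), 'finger_force': 0.0, 'width': 0.045145825341044686}
```

View pics/w4.png

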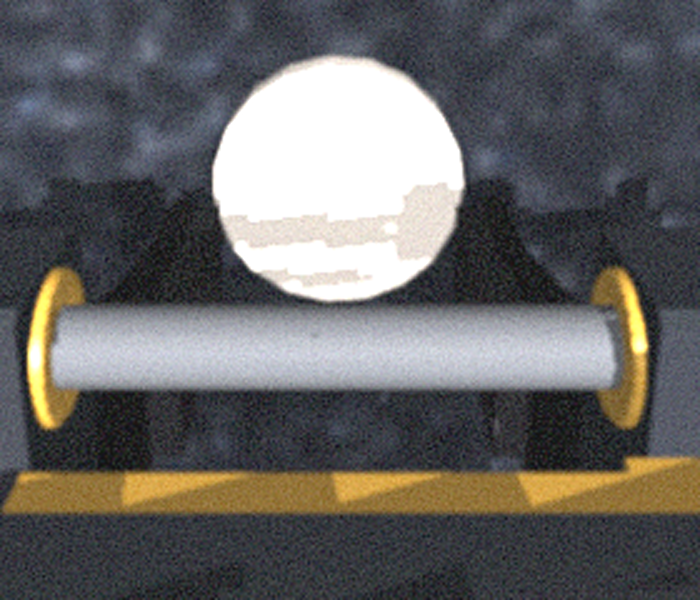

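The crop shows the coaster, in-frame at about (325,271), between the two dark fingertips, which look as if they are at its edges. That doesn't match the 45 mm and 0 N readings. I'll command a tighter grip and see whether the readings respond.

Request:
drive_tool --pt "0 0 0 0" --pt "0 0 0 0" --pt "0 0 0 0" --pt "0 0 0 0" --pt "0 0 0 0" --pt "0 0 0 0" --grip 0.02 --squeeze 8

```text
time: 5.27
position: [0.5526, -0.2501, 0.0248]
ee_rot: [-2.353, -2.082, -0.0]
wrist_force: [0.1, 0.7, 0.0]
width: 0.021
finger_force: 0.0
```

```bash
python3 - <<'E'
from h import *
s=robot.observe(); im=robot.snapshot('wrist')[:,:,::-1].copy()
g=np.clip(im[200:440,190:470].astype(float)*3.5+20,0,255).astype(np.uint8)
cv2.imwrite('pics/w5.png',cv2.resize(g,(700,600),interpolation=cv2.INTER_CUBIC))
print(s['position'],s['width'],s['finger_force'],s['wrist_force'])
E
```

```text
[ 0.55259198 -0.25009783  0.02484808] 0.021014665708280155 0.0 [0.14186592 0.66164587 0.0151267 ]
```

View pics/w5.png

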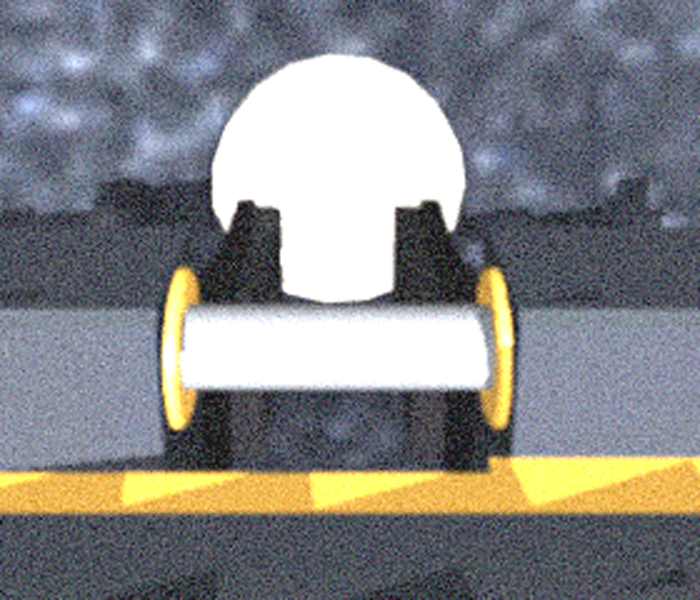

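The fingers now overlap the coaster in the picture, with inner edges at crop (283,205) and (395,205). So the tips are above its top, higher than the reported z suggests. I'll open and go down in small steps while watching the force.

Scaled: 0.005 m is 0.0067, 0.004 m is 0.0053.

Request:
drive_tool --pt "0 0 0 0" --pt "0 0 0 0" --pt "0 0 0 0" --pt "0 0 0 0" --pt "0 0 0 0" --pt "0 0 0 0" --pt "0 0 0 0" --pt "0 0 0 0" --pt "0 0 0.0027 0" --pt "0 0 0.0053 0" --pt "0 0 0.0067 0" --pt "0 0 0.0067 0" --pt "0 0 0.0067 0" --grip 0.087

```text
time: 6.4
position: [0.5525, -0.2501, 0.0196]
ee_rot: [-2.352, -2.082, 0.0]
wrist_force: [-0.1, 0.3, -0.2]
width: 0.0864
finger_force: 0.0
```

```bash
python3 - <<'E'
from h import *
s=robot.observe(); im=robot.snapshot('side')[:,:,::-1].copy()
c=robot.calibration('side');p=c['R']@s['position']+c['t'];u=c['fx']*p[0]/p[2]+c['cx'];v=c['fy']*p[1]/p[2]+c['cy'];print(u,v)
u,v=int(u),int(v)
g=im[v-70:v+50,u-80:u+80];g=np.clip(g*1.5+15,0,255).astype(np.uint8)
cv2.imwrite('pics/s2.png',cv2.resize(g,(800,600),interpolation=cv2.INTER_CUBIC))
print(s['position'],s['width'],s['finger_force'],s['wrist_force'])
E
```

```text
403.7794808311561 232.32203442170322
[ 0.55247355 -0.25006603  0.01964916] 0.08642275121245376 0.0 [-0.1268931   0.28652448 -0.19142637]
```

View pics/s2.png

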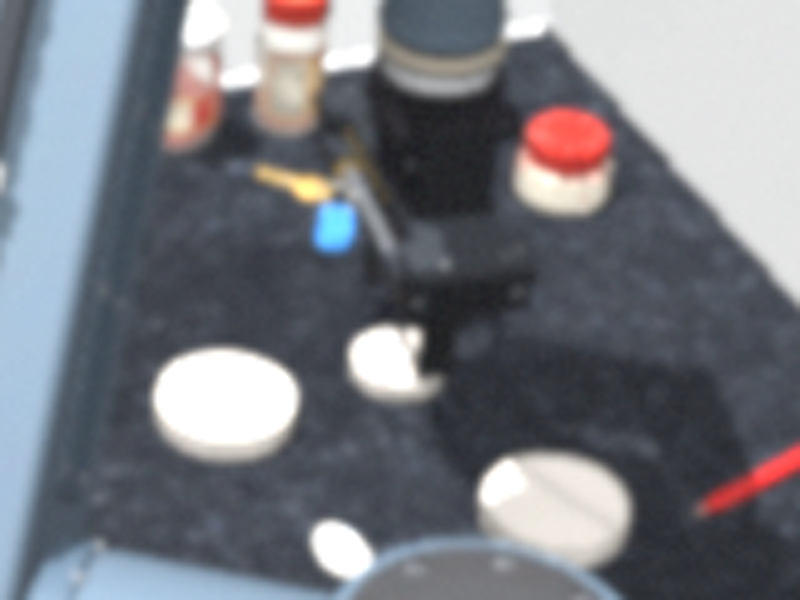

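The side crop shows the near fingertip ending at about crop (435,373), in front of the coaster. I'll turn that into a height.

```bash
python3 - <<'E'
from h import *
c=robot.calibration('side');s=robot.observe()
for off in(.0435,.051,.0585):
  for z in(0,.02,.04,.06):
    p=s['position'].copy();p[:2]-=off*np.array([.9925,-.122]);p[2]=z
    q=c['R']@p+c['t'];print(off,z,(c['fx']*q[0]/q[2]+c['cx']-323)*5,(c['fy']*q[1]/q[2]+c['cy']-162)*5)
q=c['R']@np.array([.5532,-.2495,.012])+c['t'];print('coaster',(c['fx']*q[0]/q[2]+c['cx']-323)*5,(c['fy']*q[1]/q[2]+c['cy']-162)*5)
E
```

```text
0.0435 0 422.72425943187443 421.81636486678656
0.0435 0.02 426.0810517290608 395.2055439010573
0.0435 0.04 429.48722928372945 368.2032235130032
0.0435 0.06 432.94389000886355 340.8007000465065
0.051 0 426.5937909305734 429.6372588937418
0.051 0.02 429.9903418400058 402.9933211290263
0.051 0.04 433.43703398505966 375.9560549564736
0.051 0.06 436.93498592937374 348.51668590433775
0.0585 0 430.48951621283663 437.5110944216223
0.0585 0.02 433.92628942803356 410.8342032653263
0.0585 0.04 437.4139719189324 383.7621445720126
0.0585 0.06 440.9537033127589 356.2860723371376
coaster 401.32810921486225 361.22517602417406
```

Both views put the tips at about 37 mm, roughly 37 mm higher than the reported pose suggests. I'll keep descending in guarded steps.

Scaled: 0.018 m is 0.024, 0.006 m is 0.008.

Request:
drive_tool --pt "0 0 0.004 0" --pt "0 0 0.008 0" --pt "0 0 0.012 0" --pt "0 0 0.016 0" --pt "0 0 0.02 0" --pt "0 0 0.024 0" --pt "0 0 0.024 0" --pt "0 0 0.024 0"

```text
time: 7.12
position: [0.5524, -0.25, 0.0015]
ee_rot: [-2.352, -2.081, 0.0]
wrist_force: [-0.4, 0.8, -0.1]
width: 0.0868
finger_force: 0.0
```

```bash
python3 - <<'E'
from h import *
s=robot.observe(); im=robot.snapshot('wrist')[:,:,::-1].copy(); cv2.imwrite('pics/w6.png',im)
hsv=cv2.cvtColor(im,cv2.COLOR_BGR2HSV); m=cv2.inRange(hsv,(0,0,90),(180,60,255)); m=m[:]
for c in cv2.findContours(m,cv2.RETR_EXTERNAL,cv2.CHAIN_APPROX_NONE)[0]:
    if cv2.contourArea(c)<1500: continue
    r=cv2.boundingRect(c)
    if 200<r[0]<400: print(r,'depth by size',.056*363/r[2])
    P=np.array([ray('wrist',p[0],.012,s)[:2] for p in c],np.float32)
    print(r,cv2.fitEllipse(P))
print(s['position'],s['width'],s['finger_force'],s['wrist_force'])
im=robot.snapshot('side')[:,:,::-1]; cv2.imwrite('pics/s3.png',im)
E
```

```text
(121, 330, 408, 21) ((0.518661618232727, -0.27302253246307373), (0.009216169826686382, 0.3760095536708832), 82.82572937011719)
(269, 233, 113, 89) depth by size 0.1798938053097345
(269, 233, 113, 89) ((0.5537498593330383, -0.2446003556251526), (0.048098769038915634, 0.05716729536652565), 84.02159881591797)
(166, 0, 205, 140) ((0.5423420071601868, -0.14388465881347656), (0.057206448167562485, 0.08900002390146255), 83.05123901367188)
[ 0.55244054 -0.24999703  0.0015198 ] 0.08681677095462181 0.0 [-0.36200655  0.78618833 -0.07342257]
```

Scaled: 0.008 m is 0.0107, 0.006 m is 0.008.

Request:
drive_tool --pt "0 0 0.0027 0" --pt "0 0 0.0053 0" --pt "0 0 0.008 0" --pt "0 0 0.0093 0" --pt "0 0 0.0107 0" --pt "0 0 0.0107 0" --pt "0 0 0.0107 0"

```text
time: 7.8
position: [0.5526, -0.2501, -0.0062]
ee_rot: [-2.353, -2.082, 0.0]
wrist_force: [0.3, -0.5, 0.2]
width: 0.0871
finger_force: 0.0
```

Scaled: 0.002 m is 0.0027, 0.001 m is 0.0013.

Request:
drive_tool --pt "0 0 0.0013 0" --pt "0 0 0.0027 0" --pt "0 0 0.0027 0"

```text
time: 8.05
position: [0.5525, -0.2501, -0.0083]
ee_rot: [-2.353, -2.082, 0.0]
wrist_force: [-0.4, 0.3, 0.2]
width: 0.087
finger_force: 0.0
```

Scaled: 0.002 m is 0.0027, 0.001 m is 0.0013.

Request:
drive_tool --pt "0 0 0.0013 0" --pt "0 0 0.0027 0" --pt "0 0 0.0027 0"

```text
time: 8.3
position: [0.5525, -0.2501, -0.0104]
ee_rot: [-2.352, -2.082, 0.0]
wrist_force: [0.1, 0.2, -0.6]
width: 0.0869
finger_force: 0.0
```

Scaled: 0.002 m is 0.0027, 0.001 m is 0.0013.

Request:
drive_tool --pt "0 0 0.0013 0" --pt "0 0 0.0027 0" --pt "0 0 0.0027 0"

```text
time: 8.55
position: [0.5525, -0.2501, -0.0123]
ee_rot: [-2.353, -2.082, 0.0]
wrist_force: [0.7, -0.1, 0.4]
width: 0.0867
finger_force: 0.0
```

Request:
drive_tool --pt "0 0 0.0013 0" --pt "0 0 0.002 0" --pt "0 0 0.002 0"

```text
time: 8.8
position: [0.5525, -0.2501, -0.0138]
ee_rot: [-2.353, -2.082, 0.0]
wrist_force: [-0.2, 0.5, 1.5]
width: 0.087
finger_force: 0.0
```

Scaled: 0.001 m is 0.0013.

Request:
drive_tool --pt "0 0 0.0013 0" --pt "0 0 0.0013 0" --pt "0 0 0.0013 0"

```text
time: 9.05
position: [0.5527, -0.2502, -0.0143]
ee_rot: [2.352, 2.082, 0.0]
wrist_force: [-1.3, 0.4, 3.0]
width: 0.0872
finger_force: 1.7
```

Scaled: 0.001 m is 0.0013.

Request:
drive_tool --pt "0 0 0.0013 0" --pt "0 0 0.0013 0" --pt "0 0 0.0013 0"

```text
time: 9.3
position: [0.5527, -0.2502, -0.0143]
ee_rot: [2.352, 2.082, 0.0]
wrist_force: [-1.8, 0.2, 9.2]
width: 0.0868
finger_force: 4.7
```

Scaled: 0.001 m is 0.0013.

Request:
drive_tool --pt "0 0 0.0013 0" --pt "0 0 0.0013 0" --pt "0 0 0.0013 0"

```text
time: 9.55
position: [0.5527, -0.2502, -0.0144]
ee_rot: [2.352, 2.082, 0.0]
wrist_force: [-3.7, 2.0, 14.2]
width: 0.0867
finger_force: 7.6
```

The worktop contact came at TCP z = -14.2 mm, so the tips are at TCP z + 14.2 mm, and the stiffness is about 6 N/mm. I'll rise until the tips are at 6 mm, then close.

Scaled: -0.0085 m is -0.0113, -0.006 m is -0.008.

Request:
drive_tool --pt "0 0 -0.004 0" --pt "0 0 -0.008 0" --pt "0 0 -0.0113 0" --pt "0 0 -0.0113 0" --pt "0 0 -0.0113 0"

```text
time: 9.97
position: [0.5526, -0.2502, -0.0084]
ee_rot: [-2.353, -2.082, 0.0]
wrist_force: [-0.1, -0.3, 0.1]
width: 0.0873
finger_force: 0.0
```

Request:
drive_tool --pt "0 0 0 0" --pt "0 0 0 0" --pt "0 0 0 0" --pt "0 0 0 0" --pt "0 0 0 0" --pt "0 0 0 0" --pt "0 0 0 0" --pt "0 0 0 0" --grip 0.045 --squeeze 8

```text
time: 10.63
position: [0.5526, -0.2501, -0.0082]
ee_rot: [-2.353, -2.082, -0.0]
wrist_force: [0.5, 0.1, -0.4]
width: 0.0551
finger_force: 8.0
```

The coaster is held at 55 mm and 8 N, so I'll lift it and work out the transit.

Request:
drive_tool --pt "0 0 -0.0067 0" --pt "0 0 -0.0267 0" --pt "0 0 -0.06 0" --pt "0 0 -0.0933 0" --pt "0 0 -0.1133 0" --pt "0 0 -0.12 0" --pt "0 0 -0.12 0"

```text
time: 11.22
position: [0.5535, -0.2507, 0.0836]
ee_rot: [2.35, 2.08, 0.001]
wrist_force: [-0.6, 0.6, -1.1]
width: 0.0556
finger_force: 8.0
```

```bash
python3 - <<'E'
from h import *
s=robot.observe();print(s['position'],s['width'],s['finger_force'],s['wrist_force'])
move((.554,.09,.0815),(.9925,-.122))
E
```

```text
[ 0.55345303 -0.25067485  0.08356536] 0.05559657965321465 7.999771535396576 [-0.59754106  0.57605417 -1.07857594]
shift mm [338.2 -40.9   1.4] turn 0.0004
```

Scaled: 0.338 m is 0.4507, -0.001 m is -0.0013.

Request:
drive_tool --pt "0.016 -0.0013 0 0" --pt "0.0493 -0.0053 0 0" --pt "0.0853 -0.0107 0 0" --pt "0.1227 -0.0147 0 0" --pt "0.16 -0.0187 0 0" --pt "0.1973 -0.024 0 0" --pt "0.2347 -0.028 0 0" --pt "0.272 -0.0333 0 0" --pt "0.3093 -0.0373 0 0" --pt "0.3467 -0.0413 0 0" --pt "0.38 -0.0453 0 0" --pt "0.408 -0.0493 0 0" --pt "0.4293 -0.052 0 0" --pt "0.444 -0.0533 0 0" --pt "0.4507 -0.0547 0 0" --pt "0.4507 -0.0547 0 0" --pt "0.4507 -0.0547 0 0" --pt "0.4507 -0.0547 0 0"

```text
time: 12.72
position: [0.553, 0.0895, 0.0816]
ee_rot: [-2.354, -2.081, 0.001]
wrist_force: [-0.5, -0.2, -0.5]
width: 0.0555
finger_force: 8.0
```

```bash
python3 - <<'E'
from h import *
s=robot.observe();print(s['time'],s['position'],s['ee_rot'],s['width'],s['finger_force'],s['wrist_force'])
im=robot.snapshot('wrist')[:,:,::-1].copy(); cv2.imwrite('pics/w7.png',im)
import pickle;pickle.dump(s,open('w7.pkl','wb'))
E
```

```text
12.7167 [0.55300197 0.08951064 0.08158859] [-2.35360354e+00 -2.08075465e+00  8.20325977e-04] 0.05553541786221347 7.999677211046219 [-0.45519476 -0.15531419 -0.52521012]
```

View pics/w7.png

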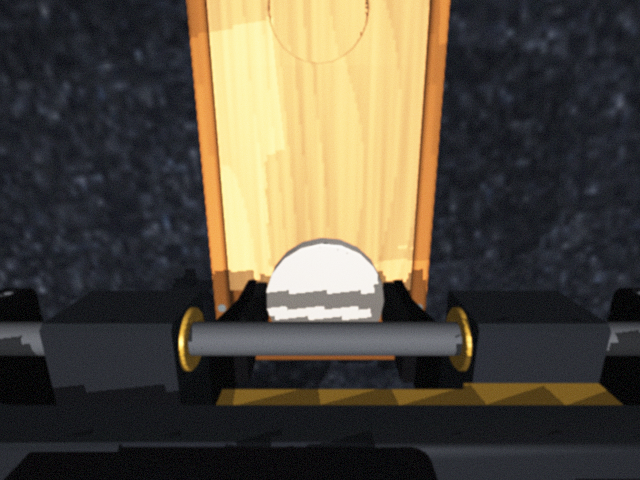

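The wrist view shows the coaster held level at (325,295) between the fingers. The tray runs almost straight up the image, with edges at u≈195–215 and 430–445. The pocket's lower edge is at (318,63) and it spans u≈268–369 near row 12.

```bash
python3 - <<'E'
from h import *
import pickle
s=pickle.load(open('w7.pkl','rb')); im=cv2.imread('pics/w7.png');hsv=cv2.cvtColor(im,cv2.COLOR_BGR2HSV)
R=Ro.from_rotvec(s['ee_rot']).as_matrix(); tool=lambda P:(P-s['position'])@R
m=cv2.inRange(hsv,(3,90,70),(32,255,255)); L=[];Rt=[]
for v in range(10,270,4):
    u=np.where(m[v])[0]; u=u[(u>150)&(u<480)]
    L.append(tool(ray('wrist',(u.min(),v),.016,s)));Rt.append(tool(ray('wrist',(u.max(),v),.016,s)))
def fit(A):
    A=np.array(A)
    for _ in range(3):
        p=np.polyfit(A[:,0],A[:,1],1);r=A[:,1]-np.polyval(p,A[:,0]);A=A[abs(r)<max(.001,2*r.std())]
    return p,r.std(),A[:,0].min(),A[:,0].max()
l=fit(L);r=fit(Rt);print('edges y=ax+b (tool)',l,r,'width',r[0][1]-l[0][1]);mid=(l[0]+r[0])/2;print('mid',mid)
# pocket edge: dark thin line
g=cv2.cvtColor(im,cv2.COLOR_BGR2GRAY);bh=cv2.morphologyEx(g,cv2.MORPH_BLACKHAT,np.ones((9,9)))
ys,xs=np.where(bh[:75,255:385]>18);xs+=255
P=np.array([tool(ray('wrist',(x,y),.014,s)) for x,y in zip(xs,ys)])[:,:2]
from scipy.optimize import least_squares
f=lambda p:np.hypot(P[:,0]-p[0],P[:,1]-p[1])-.0295
o=least_squares(f,[.13,0],loss='soft_l1',f_scale=.001);print('pocket tool',o.x,len(P),np.median(abs(f(o.x))),'mid there',np.polyval(mid,o.x[0]))
# coaster in hand
z=s['position'][2]+.0082+.012
mc=cv2.inRange(hsv,(0,0,140),(180,60,255));mc[:230]=0;mc[315:]=0;mc[:,:255]=0;mc[:,395:]=0
c=max(cv2.findContours(mc,cv2.RETR_EXTERNAL,cv2.CHAIN_APPROX_NONE)[0],key=cv2.contourArea)
C=np.array([tool(ray('wrist',p[0],z,s)) for p in c if p[0][1]<292])[:,:2]
f=lambda p:np.hypot(C[:,0]-p[0],C[:,1]-p[1])-p[2]
o=least_squares(f,[0,0,.028],loss='soft_l1',f_scale=.0005);print('coaster tool',o.x,cv2.boundingRect(c))
cc=C.copy(); o2=least_squares(lambda p:np.hypot(C[:,0]-p[0],C[:,1]-p[1])-.028,[0,0],loss='soft_l1',f_scale=.0005);print(o2.x)
E
```

```text
edges y=ax+b (tool) (array([-0.00129343, -0.08085093]), np.float64(0.0001993788106318009), np.float64(-0.012916317111846725), np.float64(0.14649850832704822)) (array([-0.00408186,  0.0740687 ]), np.float64(0.00018326872125108573), np.float64(-0.012859582985201285), np.float64(0.1464989357731366)) width 0.15491963249678542
mid [-0.00268765 -0.00339112]
pocket tool [ 0.14796044 -0.00387624] 258 0.0004028587188798973 mid there -0.0037887821579024247
coaster tool [0.00664807 0.0009776  0.02381819] (266, 239, 115, 57)
[0.00113741 0.000601  ]
```

The tray is aligned to within 0.003 rad. The pocket is 147 mm ahead of the coaster, and the centre line is 4.2 mm to the tool's -y side. I'll move over the plain half and lower to just above the plate.

Scaled: 0.07 m is 0.0933, 0.068 m is 0.0907.

Request:
drive_tool --pt "0.0133 -0.0027 0.0067 0" --pt "0.0293 -0.0047 0.02 0" --pt "0.0373 -0.0056 0.04 0" --pt "0.0373 -0.0056 0.06 0" --pt "0.0373 -0.0056 0.0747 0" --pt "0.0373 -0.0056 0.0853 0" --pt "0.0373 -0.0056 0.0907 0" --pt "0.0373 -0.0056 0.0933 0" --pt "0.0373 -0.0056 0.0933 0" --pt "0.0373 -0.0056 0.0933 0"

```text
time: 13.6
position: [0.5527, 0.1185, 0.0122]
ee_rot: [2.353, 2.081, 0.001]
wrist_force: [0.6, -0.3, -0.7]
width: 0.0556
finger_force: 8.0
```

```bash
cat > meas.py <<'E'
from h import *
from scipy.optimize import least_squares
def meas(name,under):
    s=robot.observe();print(s['time'],s['position'],s['width'],s['finger_force'],s['wrist_force'])
    im=robot.snapshot('wrist')[:,:,::-1].copy(); cv2.imwrite(name,im);hsv=cv2.cvtColor(im,cv2.COLOR_BGR2HSV)
    R=Ro.from_rotvec(s['ee_rot']).as_matrix(); tool=lambda P:(P-s['position'])@R
    m=cv2.inRange(hsv,(3,90,70),(32,255,255)); L=[];Rt=[]
    for v in range(10,270,4):
        u=np.where(m[v])[0]; u=u[(u>60)&(u<580)]
        if len(u)<100: continue
        L.append(tool(ray('wrist',(u.min(),v),.016,s)));Rt.append(tool(ray('wrist',(u.max(),v),.016,s)))
    def fit(A):
        A=np.array(A)
        for _ in range(3):
            p=np.polyfit(A[:,0],A[:,1],1);r=A[:,1]-np.polyval(p,A[:,0]);A=A[abs(r)<max(.001,2*r.std())]
        return p
    l=fit(L);r=fit(Rt);mid=(l+r)/2;print('edges',l,r,'mid',mid)
    mc=cv2.inRange(hsv,(0,0,120),(180,70,255));mc[:190]=0;mc[:,:230]=0;mc[:,420:]=0
    c=max(cv2.findContours(mc,cv2.RETR_EXTERNAL,cv2.CHAIN_APPROX_NONE)[0],key=cv2.contourArea);b=cv2.boundingRect(c)
    C=np.array([tool(ray('wrist',p[0],under+.012,s)) for p in c if p[0][1]<b[1]+b[3]*.6])[:,:2]
    o=least_squares(lambda p:np.hypot(C[:,0]-p[0],C[:,1]-p[1])-.028,[0,0],loss='soft_l1',f_scale=.0005);print('coaster',o.x,b)
    g=cv2.cvtColor(im,cv2.COLOR_BGR2GRAY);bh=cv2.morphologyEx(g,cv2.MORPH_BLACKHAT,np.ones((9,9)))
    ys,xs=np.where(bh[:b[1]-6,240:400]>18);xs+=240
    P=np.array([tool(ray('wrist',(x,y),.014,s)) for x,y in zip(xs,ys)])[:,:2]
    best=None
    for x0 in(.08,.1,.12):
        f=lambda p:np.hypot(P[:,0]-p[0],P[:,1]-p[1])-.0295
        q=least_squares(f,[x0,0],loss='cauchy',f_scale=.0007)
        if best is None or q.cost<best.cost: best=q
    print('pocket',best.x,len(P),np.median(abs(f(best.x))),'mid there',np.polyval(mid,best.x[0]))
E
python3 -c "
from meas import *
meas('pics/w8.png',.0195)"
```

```text
13.6 [0.55274727 0.1185432  0.01220653] 0.05559914108118258 7.999698221683502 [ 0.56986844 -0.30811637 -0.67114022]
edges [ 0.0001206 -0.076875 ] [-0.00403013  0.0775197 ] mid [-0.00195477  0.00032235]
coaster [0.00186925 0.00044662] (266, 238, 117, 83)
pocket [1.19443194e-01 9.42006036e-05] 835 0.00046436906475762554 mid there 8.886615787510586e-05
```

The pocket is 117.5 mm ahead, with a lateral offset of only -0.35 mm. Now I'll touch down gently.

Scaled: 0.0055 m is 0.0073, 0.004 m is 0.0053.

Request:
drive_tool --pt "0 -0.0004 0.0027 0" --pt "0 -0.0004 0.0053 0" --pt "0 -0.0004 0.0073 0" --pt "0 -0.0004 0.0073 0" --pt "0 -0.0004 0.0073 0"

```text
time: 14.07
position: [0.5519, 0.1187, 0.0063]
ee_rot: [-2.353, -2.082, 0.0]
wrist_force: [0.2, 0.2, -0.9]
width: 0.056
finger_force: 8.0
```

Scaled: 0.0005 m is 0.0007.

Request:
drive_tool --pt "0 0 0.0007 0" --pt "0 0 0.0007 0" --pt "0 0 0.0007 0"

```text
time: 14.32
position: [0.552, 0.1187, 0.0058]
ee_rot: [-2.353, -2.082, 0.0]
wrist_force: [-0.0, -0.0, -1.5]
width: 0.0558
finger_force: 8.0
```

Request:
drive_tool --pt "0 0 0.0005 0" --pt "0 0 0.0005 0" --pt "0 0 0.0005 0"

```text
time: 14.57
position: [0.552, 0.1187, 0.0057]
ee_rot: [2.353, 2.082, 0.0]
wrist_force: [-0.3, -0.2, 1.2]
width: 0.0555
finger_force: 8.0
```

Contact made. Now the slide: press slightly, go part way and check the force.

Scaled: 0.05 m is 0.0667, 0.048 m is 0.064.

Request:
drive_tool --pt "0 0 0.0004 0" --pt "0.004 0 0.0004 0" --pt "0.0107 0 0.0004 0" --pt "0.0187 0 0.0004 0" --pt "0.0267 0 0.0004 0" --pt "0.0347 0 0.0004 0" --pt "0.0427 0 0.0004 0" --pt "0.0507 -0.0001 0.0004 0" --pt "0.0587 -0.0001 0.0004 0" --pt "0.064 -0.0001 0.0004 0" --pt "0.0667 -0.0001 0.0004 0" --pt "0.0667 -0.0001 0.0004 0"

```text
time: 15.57
position: [0.5586, 0.169, 0.0056]
ee_rot: [2.351, 2.082, 0.001]
wrist_force: [-1.4, -2.4, 4.9]
width: 0.0553
finger_force: 8.0
```

```bash
python3 -c "
from meas import *
meas('pics/w9.png',.014)"
```

```text
15.5667 [0.5585677  0.16897889 0.00564443] 0.055303491019791866 8.001847565174103 [-1.37510327 -2.42965331  4.88344395]
edges [ 0.00185724 -0.07658843] [-0.00059742  0.07758064] mid [0.00062991 0.00049611]
coaster [0.00212319 0.00041068] (266, 238, 117, 83)
pocket [0.06908671 0.00056413] 1930 0.0005332641141796591 mid there 0.0005396244448650037
```

Scaled: 0.056 m is 0.0747, 0.014 m is 0.0187.

Request:
drive_tool --pt "0.004 0 -0.0001 0" --pt "0.0107 0 -0.0001 0" --pt "0.0187 0 -0.0001 0" --pt "0.0267 0.0001 -0.0001 0" --pt "0.0347 0.0001 -0.0001 0" --pt "0.0427 0.0001 -0.0001 0" --pt "0.0507 0.0001 -0.0001 0" --pt "0.0587 0.0001 -0.0001 0" --pt "0.0667 0.0001 -0.0001 0" --pt "0.072 0.0001 -0.0001 0" --pt "0.0747 0.0001 -0.0001 0" --pt "0.0747 0.0001 -0.0001 0"

```text
time: 16.62
position: [0.5651, 0.2248, 0.0053]
ee_rot: [-2.352, -2.082, -0.001]
wrist_force: [-0.3, -0.6, 5.3]
width: 0.0552
finger_force: 8.0
```

```bash
python3 -c "
from meas import *
meas('pics/w10.png',.014)"
```

```text
16.6167 [0.56505733 0.22484023 0.00530655] 0.05517903092927753 8.002368360757828 [-0.31759919 -0.60156565  5.31970167]
edges [-0.00120499 -0.07619376] [-0.00372167  0.07800422] mid [-0.00246333  0.00090523]
coaster [0.00204334 0.00033238] (266, 239, 118, 83)
pocket [ 0.0642012 -0.0006736] 1315 0.004632540111240268 mid there 0.0007470833026185868
```

About 10.7 mm remains, so I'll approach in finer steps.

Scaled: 0.0075 m is 0.01, 0.007 m is 0.0093.

Request:
drive_tool --pt "0.0027 0.0001 0 0" --pt "0.0053 0.0003 0 0" --pt "0.008 0.0003 0 0" --pt "0.0093 0.0003 0 0" --pt "0.01 0.0003 0 0" --pt "0.01 0.0003 0 0"

```text
time: 17.17
position: [0.5658, 0.2316, 0.0049]
ee_rot: [-2.352, -2.081, 0.0]
wrist_force: [0.3, 0.1, 0.1]
width: 0.0557
finger_force: 8.0
```

Scaled: 0.001 m is 0.0013.

Request:
drive_tool --pt "0.0013 0 0 0" --pt "0.0013 0 0 0" --pt "0.0013 0 0 0"

```text
time: 17.42
position: [0.5659, 0.2325, 0.0051]
ee_rot: [-2.353, -2.081, 0.0]
wrist_force: [0.2, -0.8, 0.1]
width: 0.0555
finger_force: 8.0
```

The force dropped as the front edge went over the rim, as expected this close. About 2.8 mm is left, so I'll go on in 1 mm steps with a light press.

Scaled: 0.001 m is 0.0013, 0.0005 m is 0.0007.

Request:
drive_tool --pt "0.0013 0 0.0004 0" --pt "0.0013 0 0.0007 0" --pt "0.0013 0 0.0007 0"

```text
time: 17.67
position: [0.5662, 0.2334, 0.0047]
ee_rot: [-2.353, -2.082, 0.0]
wrist_force: [0.4, -0.5, -0.1]
width: 0.0555
finger_force: 8.0
```

Scaled: 0.0008 m is 0.0011, 0.0002 m is 0.0003.

Request:
drive_tool --pt "0.0011 0 0.0001 0" --pt "0.0011 0 0.0003 0" --pt "0.0011 0 0.0003 0"

```text
time: 17.92
position: [0.5665, 0.2343, 0.0045]
ee_rot: [2.353, 2.082, 0.001]
wrist_force: [0.1, 0.4, -0.8]
width: 0.0555
finger_force: 8.0
```

Scaled: 0.001 m is 0.0013, 0.0006 m is 0.0008.

Request:
drive_tool --pt "0.0005 0 0.0007 0" --pt "0.0008 0 0.0013 0" --pt "0.0008 0 0.0013 0" --pt "0.0008 0 0.0013 0"

```text
time: 18.25
position: [0.5667, 0.2347, 0.0038]
ee_rot: [2.353, 2.082, 0.001]
wrist_force: [1.1, -0.2, 1.7]
width: 0.0554
finger_force: 8.0
```

```bash
python3 -c "
from meas import *
meas('pics/w11.png',.012)"
```

```text
18.25 [0.5666764  0.2346692  0.00375979] 0.055401301024736956 8.000417947769165 [ 1.13465205 -0.23591746  1.67560343]
edges [-0.0010011  -0.07661591] [-0.0018902   0.07753423] mid [-0.00144565  0.00045916]
coaster [0.00185699 0.00033233] (266, 239, 118, 83)
pocket [ 0.05894242 -0.00349456] 1378 0.004697699395153779 mid there 0.0003739477898220629
```

Scaled: 0.0006 m is 0.0008, 0.0003 m is 0.0004.

Request:
drive_tool --pt "0.0004 0 0 0" --pt "0.0008 0 0 0" --pt "0.0008 0 0 0" --pt "0.0008 0 0 0"

```text
time: 18.63
position: [0.5666, 0.2352, 0.0036]
ee_rot: [2.352, 2.082, 0.0]
wrist_force: [0.4, -0.9, 2.2]
width: 0.0553
finger_force: 8.0
```

Scaled: 0.0008 m is 0.0011, 0.0004 m is 0.0005.

Request:
drive_tool --pt "0 0 0.0005 0" --pt "0 0 0.0011 0" --pt "0 0 0.0011 0"

```text
time: 18.88
position: [0.5666, 0.2352, 0.0035]
ee_rot: [2.352, 2.082, 0.0]
wrist_force: [-0.5, -1.3, 6.0]
width: 0.0553
finger_force: 8.0
```

```bash
python3 - <<'E'
from h import *
s=robot.observe(); im=robot.snapshot('wrist')[:,:,::-1].copy(); cv2.imwrite('pics/w12.png',im)
b=cv2.imread('pics/w8.png')
g=im.astype(int).min(2);R=Ro.from_rotvec(s['ee_rot']).as_matrix()
for u in(305,325,345): print(u,g[222:246,u-2:u+3].mean(1).astype(int))
c=robot.calibration('wrist');T=np.linalg.inv(c['mount'])
for pk in[(.5674,.2371),(.5670,.2376)]:
  for r in(.0295,.0305):
    for z in(.014,.012):
        P=np.array([pk[0]+r*.122,pk[1]+r*.9925,z]); t=R.T@(P-s['position']);q=T[:3,:3]@t+T[:3,3];print(pk,r,z,c['fx']*q[0]/q[2]+c['cx'],c['fy']*q[1]/q[2]+c['cy'])
E
```

```text
305 [164 164 166 165 163 166 168 165 166 164 146 127 125 143 156 159 159 159
 159 149 132 126 130 170]
325 [164 167 166 166 168 168 163 144 110 106 139 160 164 165 165 161 149 135
 133 142 194 249 255 254]
345 [151 150 150 151 151 149 151 152 153 147 130 119 123 136 147 152 155 158
 157 152 146 138 145 176]
(0.5674, 0.2371) 0.0295 0.014 325.1489325985664 231.66118273505813
(0.5674, 0.2371) 0.0295 0.012 325.14334479092275 230.6335920524227
(0.5674, 0.2371) 0.0305 0.014 325.150993566445 229.60996123788462
(0.5674, 0.2371) 0.0305 0.012 325.1453740222225 228.60345606507624
(0.567, 0.2376) 0.0295 0.014 324.1819273290382 230.74356551122506
(0.567, 0.2376) 0.0295 0.012 324.18703849639627 229.72539802278234
(0.567, 0.2376) 0.0305 0.014 324.1824302596093 228.68938193120493
(0.567, 0.2376) 0.0305 0.012 324.18754400317334 227.69236288575243
```

The front gap in the image is still about 3 mm against 1.5 mm when centred, so the rear edge is still on the rim. I'll ease the press and advance in small steps.

Scaled: 0.0006 m is 0.0008, -0.0005 m is -0.0007.

Request:
drive_tool --pt "0 0 -0.0007 0" --pt "0.0005 0 -0.0007 0" --pt "0.0008 0 -0.0007 0" --pt "0.0008 0 -0.0007 0"

```text
time: 19.27
position: [0.5661, 0.2361, 0.0028]
ee_rot: [-2.353, -2.081, 0.001]
wrist_force: [0.9, -0.5, -1.5]
width: 0.0554
finger_force: 8.0
```

Request:
drive_tool --pt "0.0004 0 0 0" --pt "0.0007 0 0 0" --pt "0.0007 0 0 0"

```text
time: 19.52
position: [0.5662, 0.2366, 0.0028]
ee_rot: [-2.352, -2.081, 0.001]
wrist_force: [0.0, -0.1, -1.0]
width: 0.0554
finger_force: 8.0
```

It cleared the rim: the force is gone and z fell. No more advance now, I'll just lower straight down to the pocket floor.

Scaled: 0.0008 m is 0.0011, 0.0004 m is 0.0005.

Request:
drive_tool --pt "0 0 0.0005 0" --pt "0 0 0.0011 0" --pt "0 0 0.0011 0"

```text
time: 19.77
position: [0.5665, 0.2364, 0.0023]
ee_rot: [-2.353, -2.082, 0.0]
wrist_force: [-0.1, -0.1, -0.6]
width: 0.0553
finger_force: 8.0
```

Scaled: 0.0006 m is 0.0008, 0.0004 m is 0.0005.

Request:
drive_tool --pt "0 0 0.0005 0" --pt "0 0 0.0008 0" --pt "0 0 0.0008 0"

```text
time: 20.02
position: [0.5665, 0.2363, 0.0019]
ee_rot: [-2.353, -2.082, 0.0]
wrist_force: [-0.3, 0.2, -0.5]
width: 0.0556
finger_force: 8.0
```

Request:
drive_tool --pt "0 0 0.0005 0" --pt "0 0 0.0008 0" --pt "0 0 0.0008 0"

```text
time: 20.27
position: [0.5666, 0.2363, 0.0016]
ee_rot: [2.353, 2.082, -0.0]
wrist_force: [-1.1, -1.3, 3.3]
width: 0.0558
finger_force: 8.0
```

Floor contact at z = 1.6 mm, 3.7 mm below sliding level, so it should be home. I'll open gently and check.

Scaled: -0.0005 m is -0.0007.

Request:
drive_tool --pt "0 0 -0.0007 0" --pt "0 0 -0.0007 0" --pt "0 0 -0.0007 0" --pt "0 0 -0.0007 0" --pt "0 0 -0.0007 0" --pt "0 0 -0.0007 0" --grip 0.074

```text
time: 20.77
position: [0.5666, 0.2364, 0.0017]
ee_rot: [-2.353, -2.082, -0.0]
wrist_force: [-0.3, -0.0, -0.5]
width: 0.0736
finger_force: 0.0
```

Scaled: -0.14 m is -0.1867, -0.13 m is -0.1733.

Request:
drive_tool --pt "0 0 -0.0067 0" --pt "0 0 -0.0267 0" --pt "0 0 -0.0533 0" --pt "0 0 -0.0867 0" --pt "0 0 -0.12 0" --pt "0 0 -0.1533 0" --pt "0 0 -0.1733 0" --pt "0 0 -0.1867 0" --pt "0 0 -0.1867 0" --pt "0 0 -0.1867 0" --pt "0 0 -0.1867 0"

```text
time: 21.68
position: [0.5656, 0.2361, 0.1406]
ee_rot: [-2.352, -2.081, 0.003]
wrist_force: [0.0, -0.4, 0.8]
width: 0.0738
finger_force: 0.0
```

```bash
python3 - <<'E'
from h import *
s=robot.observe(); print(s['time'],s['position'],s['wrist_force'],s['width']);im=robot.snapshot('wrist')[:,:,::-1].copy()
cv2.imwrite('pics/w13.png',cv2.resize(im[130:330,190:460],(800,592),interpolation=cv2.INTER_CUBIC))
E
```

```text
21.6833 [0.56561596 0.23613059 0.14056105] [ 0.03339585 -0.41801598  0.76337059] 0.07378147719898895
```

View pics/w13.png

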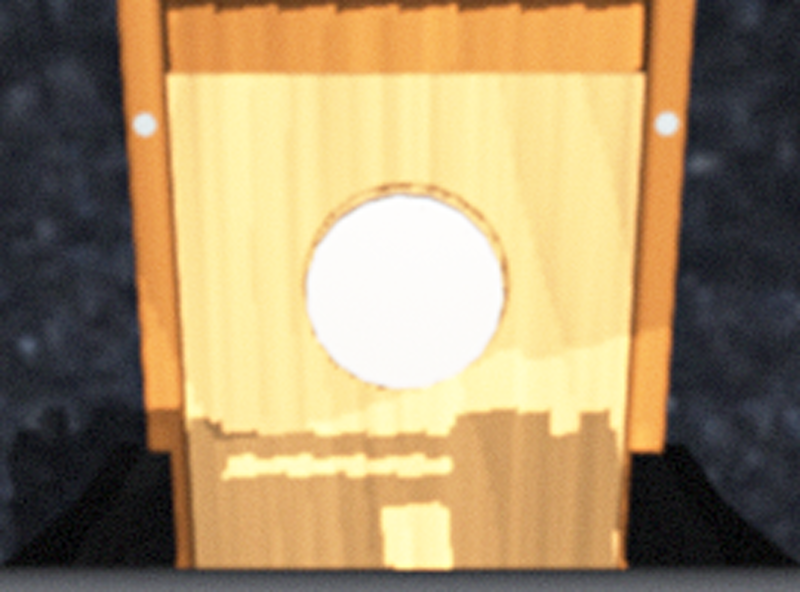

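The coaster sits inside the pocket's dark rim, which shows all round, with the wider gap on the front side as parallax would give. One numeric check of centring and level before handing in.

```bash
python3 - <<'E'
from h import *
s=robot.observe();im=robot.snapshot('wrist')[:,:,::-1].copy();hsv=cv2.cvtColor(im,cv2.COLOR_BGR2HSV)
R=Ro.from_rotvec(s['ee_rot']).as_matrix()
m=cv2.inRange(hsv,(0,0,150),(180,50,255));m[:130]=0;m[290:]=0;m[:,:250]=0;m[:,400:]=0
c=max(cv2.findContours(m,cv2.RETR_EXTERNAL,cv2.CHAIN_APPROX_NONE)[0],key=cv2.contourArea)
for z in(.022,.024,.026):
    P=np.array([((ray('wrist',p[0],z,s)-s['position'])@R)[:2] for p in c],np.float32)
    print(z,cv2.boundingRect(c),cv2.fitEllipse(P),P.min(0),P.max(0))
g=cv2.cvtColor(im,cv2.COLOR_BGR2GRAY);bh=cv2.morphologyEx(g,cv2.MORPH_BLACKHAT,np.ones((7,7)))
ys,xs=np.where(bh[180:240,280:375]>20);xs+=280;ys+=180
Q=np.array([((ray('wrist',p,.014,s)-s['position'])@R)[:2] for p in zip(xs,ys)])
from scipy.optimize import least_squares
k=Q[:,0]>P[:,0].mean(); Q=Q[k]
print('rim front half',least_squares(lambda p:np.hypot(*(Q-p).T)-.0297,[0,0],loss='cauchy',f_scale=.0005).x,len(Q))
E
```

```text
0.022 (294, 195, 66, 67) ((0.0011338675394654274, 0.001776620396412909), (0.0549391470849514, 0.055904269218444824), 86.7484359741211) [-0.02713878 -0.02554879] [0.02971645 0.02915562]
0.024 (294, 195, 66, 67) ((0.0016257093520835042, 0.0017669901717454195), (0.054567158222198486, 0.055525749921798706), 86.74842834472656) [-0.02645551 -0.0253734 ] [0.03001476 0.02896061]
0.026 (294, 195, 66, 67) ((0.002117551164701581, 0.0017573604127392173), (0.05419517308473587, 0.05514722689986229), 86.74842834472656) [-0.02577224 -0.02519802] [0.03031307 0.0287656 ]
rim front half [0.00078518 0.00230058] 263
```

```bash
python3 -c "
from cell import robot
print(robot.job_done())"
```

```text
the job is handed in; nothing more can be done
None
```

I slid the coaster along the plate into the pocket, released it and handed the job in. It measured within 1 mm of the pocket's centre, about 3.7 mm below sliding level, and the highest force I read on the tray was about 6 N.

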